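# Slide a work carrier round the bend of a bench transfer track into its soldering dock

## Robot

A 6-joint arm with a two-finger parallel gripper is mounted at the origin on the work surface. World frame = base frame: x ahead of the robot, y to its left, z up, the work surface at z = 0. Lengths are in m, angles in rad, forces in N, time in s.
With the tool pointing down it reaches from about 0.35 to 0.775 m from the base axis. Payload 5.5 kg.
Tool frame: the origin (TCP) lies where the fingers leave the gripper's body, on its centre line; the fingertips stand 73 mm ahead of it and the grasp point (between the pads) lies 54 mm ahead of it; z points along the fingers, y is the line along which they close (so a half turn about z gives the same grasp; the last joint's range is limited). The gripper opens to 85 mm and grips with 20 to 120 N. Pads are 22 mm wide; open, the fingers measure 114 mm over their backs; the gripper's body (76 mm by 85 mm) begins 54 mm behind the grasp point. The pads swing forward as they close: fully open they stand 13 mm farther back than shut.
Start: joints at [1.007, 0.313, 0.046, 1.304, 0, 1.431], TCP at [0.236, 0.524, 0.304] pointing down, gripper open.
Joint ranges: [-2.76, 2.76], [-0.86, 1.69], [-1.03, 1.26], [-2.2, 2.34], [-1.47, 1.5], [-3.14, 3.14]. Speed limits (rad/s): [2.57, 2.57, 3.14, 3.14, 3.14, 3.14].

## Interface

Orientations are given as [roll, pitch, yaw] about the fixed x, y, z axes, in that order (R = Rz(yaw) Ry(pitch) Rx(roll)).
In Python, from cell import monitor, optics, ticket, finder gives the robot as it stands.
- The arm moves only by the shell command python3 -m inch 'ROWS' [FORCE]. ROWS is JSON, a list of rows, each a list of 3 entries, a list of its own where there are three numbers: the gripper command: -1 is shut, 1 is fully open, values between are in proportion, then the shift along the tool's x, y, z in units of 25 cm (1.0 is 25 cm), then the turn about the tool's z in units of 180 degrees (1.0 is 180 degrees). In form: [[claw, [dx, dy, dz], yaw], ...]. A call has 1 to 20 rows; each row is the pose to reach, as a shift and turn from the pose commanded when the call began, along the tool's axes at that moment, turning the shorter way round; what a row does not reach only later rows make up. A row lasts 1/10 s, in which the tool goes at most 50 mm and 8.59 degrees, less where a joint would pass 70% of its speed; a pose out of reach is approached as far as the arm can. A call with a number of a shift or a turn outside -1 to 1 is refused whole. A call with a gripper value outside its range is refused whole. The fingers move at their own pace and stop on an object; FORCE is the grip in N (left out, the last holds). Time passes only in rows, so rows that repeat a pose let the fingers close. It gives the time, the measured TCP pose, the force, the opening and the grip force at its end, in the units of the state.
- monitor.get_obs(): the state, without advancing time (a new reading comes with each control period).
- optics.camera(name): name is "scene" or "top" or "wrist"; returns a dict with "color" (384x512x3 uint8, blue, green, red), "vertical_fov" (degrees; the focal length in pixels is half the picture's height over the tangent of half this angle, whatever the lens; pixels are square), "cx", "cy" (the principal point, pixels), "k1" (the pictures are not rectified: a ray, as slopes to the right and down, at radius r is drawn at 1 + k1 r^2 times it, then the intrinsics apply), "rvec" (rotation vector, rad) and "tvec" (3), from world to camera coordinates, as OpenCV has them. Camera axes: x right, y down, z forward; pixel columns grow to the right and rows downward; lengths in m; the calibration is good to about 2 mm. A picture is of the moment at which its call begins. There is no depth.
- ticket.job_done(): hands the job in; it is judged then, once.
Trained networks look in a picture, given as the dict that the camera call returned (one of the last four; its "shot" number tells which), for a name from the list of things; names that differ only in an ending like _2 or _b are one class to them, and where a whole thing is asked for, a point or a joint stands for the part that bears it (a point fixed in the world has none). Each returns a list of dicts, best first, with "p" (0 to 1); they miss things now and then, are a little off and sometimes report something else, mostly with a low value. They report only what shows in the picture. A call takes as long as a camera call. They do not tell look-alikes from the thing itself.
- finder.find_in(picture, query): "bbox" ([left, top, width, height] as shares, 0 to 1, of the picture: columns of its width, rows of its height, round what is visible of it).
- finder.trace(picture, query): "pixels" (384x512 bool, what is visible of it) and "bbox" ([left, top, width, height] as shares, 0 to 1, of the picture: columns of its width, rows of its height, round what is visible of it).
The state is a dict: "t": time; "qpos": joint angles; "dq": joint speeds; "tau": joint torques, N m; "tcp_pos": TCP position; "tool_rot": TCP orientation; "ft_force": force on the tool from outside, world axes, zero at the start; "ft_torque": the same for the moment, N m; "finger_gap": opening from 0.0 (shut) to 1.0 (fully open); "finger_force": force on a finger pad.
Only numpy, scipy, OpenCV 4.12 (cv2) and the standard library are available. Lean on these libraries where they do the work, as an engineer would, in place of code of your own. Each camera call takes 0.05 s, during which the arm holds its last target. There are 200 camera calls.

## Task

Load the work carrier (the one with the brass jaw block) into the bench track: set it down on the track's plate at the flared mouth of the rails, slide it along between the rails and round the bend, then past the spring catch until it is fully home against the stop screw, and let go. Keep it flat on the plate once it is between the rails, and use only a light hand: never force it against the rails or ram the stop. Leave the other things on the bench where they are.

Things in the scene. Friction and masses are not known exactly. Their poses are not given: they have to be found in the camera images.
- carrier: Work carrier: aluminium plate 96 (x) x 46 (y) x 8 mm, underside 12 mm up, corners cut 8 mm at 45 deg, on two white guide discs (36 mm across, at x = -22, +22), slippery; on top a brass jaw block 30 (x) x 24 (y) mm, 20 to 56 mm up, with a clamped wire up to 72 mm. About 0.36 kg. Origin: middle of the underside, x along it; same front and back. Starts on the bench right of the track
- track: Fixed aluminium plate 360 (x) x 330 (y) x 8 mm, origin: middle of its underside, z up. On it two steel rails 10 mm high form a channel 39 mm wide for the carrier's discs (its plate rides over the rails): infeed towards +y, bend to the right, outfeed towards +x. Ahead of the mouth the plate is free: room to set the carrier down with its middle at (-95, -122) mm, its length along y
- infeed (a point): Nominal channel centreline on the plate's top (8 mm up), at (-95, -75) mm of the track. Here the 30 mm long flare of the mouth (64 mm wide at its start) ends and the straight infeed begins; it runs 95 mm towards the track's +y. The rails are bolted through slotted feet: as a whole they sit turned by up to 2 deg either way about this point, which is not measured
- bend (a point): Centre of the bend, at (-5, 20) mm of the track, on the plate's top. Nominal channel centreline: quarter circle of radius 90 mm about it, from the infeed's end (90 mm to its -x) to the outfeed's start (90 mm to its +y); the carrier's middle runs 3 mm inside it. By the rails' turn the true one lies up to 7 mm off. Sliding takes 1 to 3 N; the clamped work shifts if the rails push back with 8 N
- home (a point): Nominal middle of the carrier's underside when home, at (86, 110) mm of the track; true place not measured: up to 13 mm off along the outfeed, 7 mm across. Docking unit set by hand: block 34 mm tall with a rigid stop screw (20 N shifts the work); on the left a sprung brass nose reaching 4 mm into the plate's path: pushing in takes up to 8 N, 105 to 80 mm before home, then 1 to 4 N up to the stop
- screwdriver: Bystander: screwdriver with a wooden handle, 160 mm long, lying on the bench near the robot; origin at mid-length on the bench.
- spare_base: Bystander: a bare carrier base like the work carrier's (96 x 46 x 20 mm, two white discs below) but without the brass jaw block; origin at the centre of its underside.
- flux_jar: Bystander: small white flux jar with a steel lid, 44 mm across, 42 mm tall, standing on the track's plate inside the bend; origin at the centre of its underside.
- rod_pot: Bystander: grey pot of solder rods, 76 mm across, up to 150 mm tall with the rods; origin at the centre of its underside.
- tweezers: Bystander: steel tweezers, 130 mm long, 6 mm thick; origin at mid-length on the bench.
- frame_front: Bystander: brass wire spectacle front, 132 x 40 mm, lying flat, 4 mm thick; origin at its centre on the bench.
- parts_tray: Bystander: low steel tray of hinges, 130 x 180 x 22 mm; origin at the centre of its underside.
Things that resemble listed ones, but are neither listed nor needed, are in the scene too. What is meant by the carrier is not turquoise, and is the smaller of those in its own colour.

How it is judged:
On the way, in this order (a step that is already met when the one before it is completed fails the run):
1. the carrier stands flat in the straight infeed between the rails (y of carrier in the frame of track between -0.06 and 0.03 m and x of carrier in the frame of track between -0.107 and -0.083 m and z of carrier in the frame of track between 0.006 and 0.0105 m), for 0.05 s.
2. the carrier, flat on the plate, is about half way round the bend (x of carrier in the frame of track between -0.085 and -0.03 m and y of carrier in the frame of track between 0.05 and 0.11 m and z of carrier in the frame of track between 0.006 and 0.0105 m), for 0.05 s.
At the end, for the whole second after the job is handed in: The carrier lies flat between the outfeed rails behind the catch, its front edge against the stop screw (gap under 1.7 mm), at rest and released (horizontal distance between stop_screw and carrier below 0.0557 m and z of carrier in the frame of track between 0.006 and 0.0105 m and x of carrier in the frame of track between 0.07 and 0.105 m and y of carrier in the frame of track between 0.09 and 0.13 m and linear speed of carrier below 0.01 m/s and angle between carrier's own z axis and vertical below 0.05 rad); the robot touches nothing.
It fails at once if the carrier was jammed: pressed on the rails with more than 8 N in the infeed or the bend (contact force between carrier and track above 8 N and x of carrier in the frame of track below -0.02 m).
It fails at once if the carrier was forced: pressed on the rails, the catch or the stop with more than 20 N (contact force between carrier and track above 20 N).
It fails at once if the carrier was lifted by more than 10 mm off the plate beyond the mouth of the rails (y of carrier in the frame of track between -0.06 and 0.18 m and x of carrier in the frame of track between -0.18 and 0.18 m and z of carrier in the frame of track above 0.018 m).
It fails at once if the carrier was tipped over by more than 20 degrees (angle between carrier's own z axis and vertical above 0.35 rad).
It fails at once if a bystander was shifted by more than 15 mm (distance of any of screwdriver, spare_base, flux_jar, rod_pot, tweezers, frame_front, parts_tray from where it was at the start of the episode above 0.015 m).
It also fails if it takes over 72 s, if anything falls off the work surface, if the arm or the gripper's body presses on something with over 40 N, if the wrist force passes 120 N, or if a joint passes its speed limit or range.

## Working session

There is one attempt and no reset: what is moved stays moved. The work goes in short steps, Python scripts to look and compute and a shell command to move; the robot and the scene stay as the last step left them, time stands still between calls to the robot, and variables do not carry over. Pictures are saved under pics/ and viewed, at most 10 in all, crops included, and the job is handed in when it is done.

```bash
ls; mkdir -p pics
cat > h.py <<'E'
import numpy as np, cv2
from cell import monitor, optics, ticket, finder
def K(c):
    h,w=c["color"].shape[:2]; f=h/2/np.tan(np.radians(c["vertical_fov"])/2); return f
def ray(c,u,v):
    f=K(c); xd=np.array([(u-c["cx"])/f,(v-c["cy"])/f]); x=xd.copy()
    for _ in range(30): x=xd/(1+c["k1"]*(x@x))
    R=cv2.Rodrigues(np.array(c["rvec"],float))[0]; t=np.array(c["tvec"],float).ravel()
    return -R.T@t, R.T@np.array([x[0],x[1],1.])
def at(c,u,v,z):
    o,d=ray(c,u,v); return o+d*(z-o[2])/d[2]
def proj(c,P):
    P=np.atleast_2d(P).astype(float); R=cv2.Rodrigues(np.array(c["rvec"],float))[0]
    q=P@R.T+np.array(c["tvec"],float).ravel(); x=q[:,:2]/q[:,2:]; r2=(x**2).sum(1,keepdims=True)
    return x*(1+c["k1"]*r2)*K(c)+[c["cx"],c["cy"]]
E
python3 - <<'E'
from h import *
cs=[]
for n in ["top","scene"]:
    c=optics.camera(n); cs.append(c["color"]); o,_=ray(c,256,192); print(n,o,at(c,256,192,0))
    for q in ["carrier","track","spare_base","flux_jar"]:
        for r in finder.find_in(c,q)[:3]:
            b=r["bbox"]; u,v=(b[0]+b[2]/2)*512,(b[1]+b[3]/2)*384
            print(q,round(r["p"],2),round(u),round(v),round(b[2]*512),round(b[3]*384),at(c,u,v,0.03).round(3))
    cv2.imwrite(f"pics/{n}.png",cv2.resize(c["color"],(800,600),interpolation=cv2.INTER_CUBIC))
E
```

```text
pics
top [ 0.39253498 -0.01542499  1.49795388] [0.5316507  0.02262339 0.        ]
carrier 0.73 436 250 46 37 [ 0.363 -0.515  0.03 ]
carrier 0.55 395 275 20 33 [ 0.288 -0.395  0.03 ]
track 0.57 256 172 83 107 [0.589 0.023 0.03 ]
spare_base 0.59 364 156 32 32 [ 0.641 -0.303  0.03 ]
flux_jar 0.63 279 155 15 15 [ 0.643 -0.046  0.03 ]
scene [1.2750205  0.13609952 0.89603597] [ 0.48726463 -0.01215191  0.        ]
carrier 0.9 151 165 16 18 [ 0.443 -0.366  0.03 ]
carrier 0.69 118 144 37 27 [ 0.36  -0.519  0.03 ]
carrier 0.63 158 135 23 20 [ 0.296 -0.391  0.03 ]
track 0.89 265 222 79 96 [0.622 0.035 0.03 ]
spare_base 0.97 150 219 25 22 [ 0.659 -0.292  0.03 ]
flux_jar 0.76 233 227 15 21 [ 0.653 -0.051  0.03 ]
```

View pics/top.png

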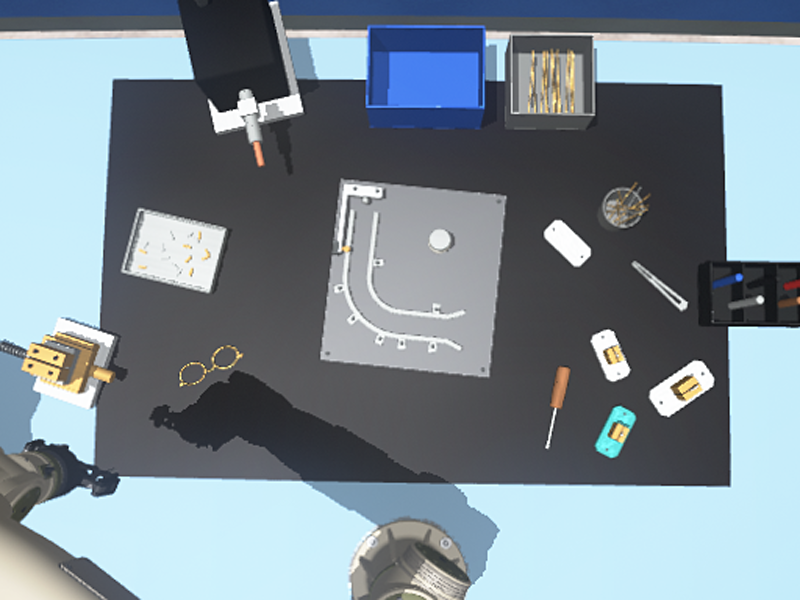

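View pics/scene.png

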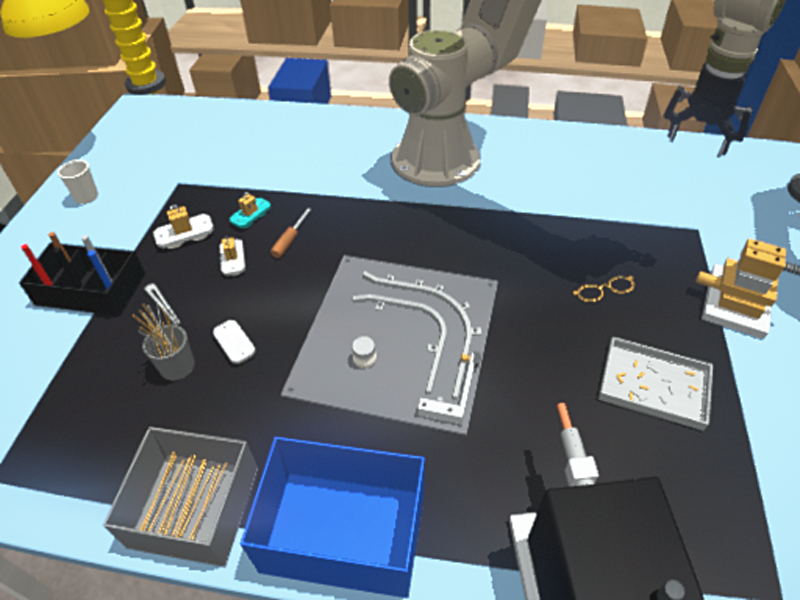

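Carrier candidates in the 800-px top picture: white small (611,355), white large (682,388) and turquoise (615,432). The one meant is the small white one at (611,355), since it is not turquoise and is the smaller of the two whites. The bare base at (567,243) is the spare. The track mouth faces right at about (463,330), the bend is at lower left, and the dock is at upper left (360,190). Next is an enlarged crop to confirm, plus rough poses.

Run:
```python
from h import *
from scipy.optimize import least_squares
c=optics.camera("top"); im=c["color"]
a=im[195:305,370:470]; b=im[105:250,200:330]
A=cv2.resize(a,None,fx=4,fy=4,interpolation=cv2.INTER_CUBIC);B=cv2.resize(b,None,fx=3,fy=3,interpolation=cv2.INTER_CUBIC)
H=max(A.shape[0],B.shape[0]);pad=lambda x:np.pad(x,((0,H-x.shape[0]),(0,0),(0,0)))
cv2.imwrite("pics/crop1.png",np.hstack([pad(A),pad(B)]))
# plate pose from 4 corners (800 scale picks)
px=np.array([[341,180],[506,196],[491,377],[321,359]])*0.64
W=np.array([at(c,u,v,0.008) for u,v in px])[:,:2]
M=np.array([[180,165],[180,-165],[-180,-165],[-180,165]])/1000.
f=lambda p:((M@np.array([[np.cos(p[2]),np.sin(p[2])],[-np.sin(p[2]),np.cos(p[2])]])+p[:2])-W).ravel()
s=least_squares(f,[.58,.02,0]);print("track",s.x,np.abs(s.fun).max())
for r in finder.trace(c,"carrier")[:3]:
    ys,xs=np.nonzero(r["pixels"]);print(r["p"],xs.mean(),ys.mean(),at(c,xs.mean(),ys.mean(),.02),len(xs))
for u,v in [(611,355),(600,331),(622,379)]: print(at(c,u*.64,v*.64,.02).round(3))
o=monitor.get_obs();print(o["tcp_pos"],o["tool_rot"],o["ft_force"],o["t"])
w=optics.camera("wrist");oo,d=ray(w,256,192);print(oo,d,w["vertical_fov"],at(w,256,192,0))
```

```text
track [ 0.57636002 -0.00553683 -0.08602189] 0.0027100102579170615
0.93 392.7571157495256 276.22770398481975 [ 0.28273855 -0.38957522  0.02      ] 527
0.77 390.2961460446247 226.89858012170384 [ 0.42968969 -0.38290722  0.02      ] 493
0.61 434.90361445783134 248.60963855421687 [ 0.36620263 -0.51700302  0.02      ] 830
[ 0.429 -0.385  0.02 ]
[ 0.475 -0.364  0.02 ]
[ 0.383 -0.406  0.02 ]
[0.23648072 0.52413539 0.3039297 ] [3.14151487e+00 1.62516349e-05 2.71775106e+00] [ 0.8757512  -0.4434836   0.19780304] 0.6
[0.17520279 0.55261403 0.37345222] [ 0.24961385 -0.11389951 -0.96164307] 65.96088430285234 [0.27213984 0.50838138 0.        ]
```

View pics/crop1.png

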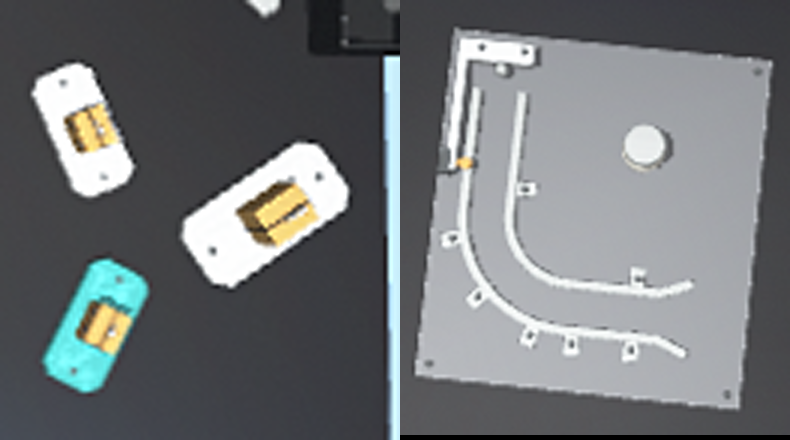

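The crop confirms it: the small white carrier is at crop (83,130), the large white at (265,215) and the turquoise at (95,325). I'm moving the wrist camera over the track now.

```bash
cat >> h.py <<'E'
def go(x,y,z,yawdeg):
    o=monitor.get_obs(); p=np.array(o["tcp_pos"]); w=o["tool_rot"][2]; d=np.array([x,y,z])-p
    ex=np.array([np.cos(w),np.sin(w),0]); ey=np.array([np.sin(w),-np.cos(w),0])
    t=(np.degrees(w)-yawdeg+180)%360-180
    print("row shift",[round(float(v)/.25,4) for v in (d@ex,d@ey,-d[2])],"turn",round(t/180,4),"dist",np.linalg.norm(d).round(3))
E
python3 -m inch '[[1,[-0.95,-0.72,0],0],[1,[-0.95,-0.72,0],0],[1,[-0.95,-0.72,0],0],[1,[-0.95,-0.72,0],0],[1,[-0.95,-0.72,0],0],[1,[-0.95,-0.72,0],0]]'
python3 -m inch '[[1,[-0.95,-0.72,0],-0.107],[1,[-0.95,-0.72,0],-0.107],[1,[-0.95,-0.72,0],-0.107],[1,[-0.95,-0.72,0],-0.107],[1,[-0.95,-0.72,0],-0.107],[1,[-0.95,-0.72,0],-0.107],[1,[-0.95,-0.72,0],-0.107],[1,[-0.95,-0.72,0],-0.107]]'
python3 - <<'E'
from h import *
o=monitor.get_obs();print(o["tcp_pos"],o["tool_rot"],np.array(o["dq"]).round(3))
w=optics.camera("wrist");cv2.imwrite("pics/w1.png",cv2.resize(w["color"],(800,600),interpolation=cv2.INTER_CUBIC))
import pickle;pickle.dump(w,open("w1.pkl","wb"))
E
```

```text
t: 1.25
tcp_pos: [0.3795, 0.2606, 0.3042]
tool_rot: [3.141, 0.001, 2.718]
ft_force: [1.2, -0.2, -0.7]
finger_gap: 1.001
finger_force: 0.0
t: 2.05
tcp_pos: [0.5222, -0.0012, 0.3035]
tool_rot: [3.141, -0.0, 3.05]
ft_force: [-0.2, 0.3, 0.3]
finger_gap: 0.998
finger_force: 0.0
[ 0.52216217 -0.00120295  0.30352116] [ 3.14145640e+00 -2.58068224e-04  3.05025058e+00] [ 0.055 -0.028 -0.035  0.016  0.014  0.016]
```

View pics/w1.png

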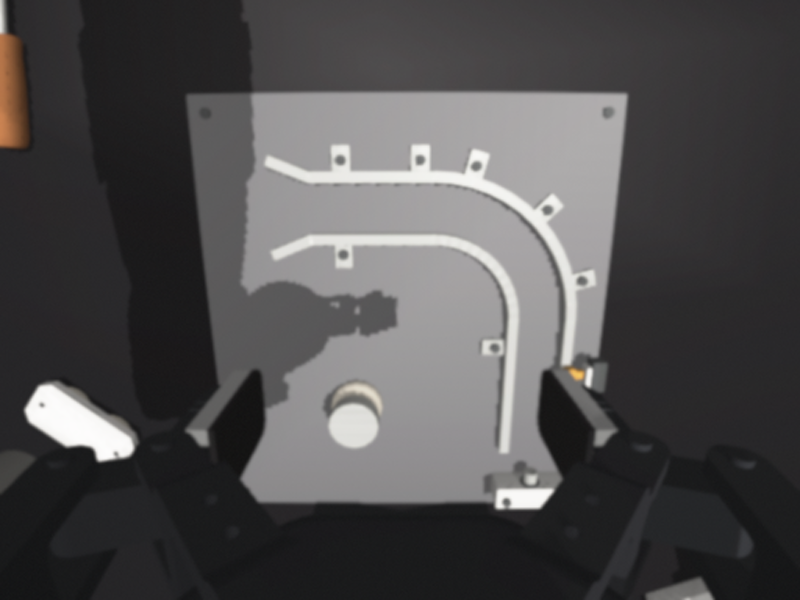

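The picture shows the mouth at left (270,160)-(275,255), the infeed rails along y≈177 and 240, and the bend at right. The outfeed goes down to the dock block at (525,485), the catch nose is at (576,374), and the flux jar is at (354,420).

Run:
```python
from h import *
import pickle
from scipy.optimize import least_squares
c=pickle.load(open("w1.pkl","rb"))
P=lambda L,z:np.array([at(c,u*.64,v*.64,z)[:2] for u,v in L])
# track from: corners 2, left edge pt, right edge pt, bottom edge pts
co=P([(187,94),(627,93)],.008); le=P([(218,375)],.008); ri=P([(597,360)],.008); bo=P([(265,502),(480,502)],.008)
def T(p,X): R=np.array([[np.cos(p[2]),-np.sin(p[2])],[np.sin(p[2]),np.cos(p[2])]]); return (X-p[:2])@R
def f(p):
    return np.r_[(T(p,co)-[[-.18,-.165],[-.18,.165]]).ravel(),T(p,le)[:,1]+.165,T(p,ri)[:,1]-.165,T(p,bo)[:,0]-.18]
s=least_squares(f,[.576,-.0055,-.086]);p=s.x;print("track",p,(s.fun*1e3).round(1))
for n,L in dict(outer=[(310,178),(380,177),(440,178)],inner=[(310,240),(380,240),(440,240)],outfL=[(574,310),(568,362)],outfR=[(515,320),(504,448)],bendout=[(537,216)],bendin=[(494,264)]).items():
    print(n,(T(p,P(L,.018))*1e3).round(1).tolist())
print("screw", (T(p,P([(530,480),(520,465)],.026))*1e3).round(1), "nose",(T(p,P([(576,374)],.024))*1e3).round(1))
print(p)
go(.43,-.385,.2,114.5)
```

```text
track [ 0.57897485 -0.00061    -0.08976815] [ 0.7  1.5  0.6 -1.4  1.2 -1.3 -0.6 -0.7]
outer [[-117.6, -72.6], [-118.0, -20.3], [-117.2, 24.5]]
inner [[-71.0, -75.0], [-70.8, -20.9], [-70.7, 25.3]]
outfL [[-13.9, 135.1], [31.6, 134.6]]
outfR [[-5.5, 87.6], [113.7, 86.0]]
bendout [[-89.1, 99.2]]
bendin [[-51.8, 68.1]]
screw [[141.4 109.2]
 [125.7  99.1]] nose [[ 39.8 140.1]]
[ 0.57897485 -0.00061    -0.08976815]
row shift [0.2259, -1.5675, 0.4143] turn 0.3354 dist 0.409
```

```bash
python3 -m inch '[[0.2,[0.113,-0.784,0.1],0],[0.2,[0.113,-0.784,0.1],0.0],[0.2,[0.113,-0.784,0.1],0.0],[0.2,[0.113,-0.784,0.1],0],[0.2,[0.113,-0.784,0.1],0]]'
python3 -m inch '[[0.2,[0.113,-0.784,0.2],0.335],[0.2,[0.113,-0.784,0.2],0.335],[0.2,[0.113,-0.784,0.2],0.335],[0.2,[0.113,-0.784,0.2],0.335],[0.2,[0.113,-0.784,0.2],0.335],[0.2,[0.113,-0.784,0.2],0.335],[0.2,[0.113,-0.784,0.2],0.335],[0.2,[0.113,-0.784,0.2],0.335],[0.2,[0.113,-0.784,0.2],0.335]]'
python3 - <<'E'
from h import *
o=monitor.get_obs();print(o["tcp_pos"],np.degrees(o["tool_rot"][2]))
w=optics.camera("wrist")
for r in finder.trace(w,"carrier")[:3]:
    m=r["pixels"];ys,xs=np.nonzero(m);print(r["p"],xs.mean(),ys.mean(),at(w,xs.mean(),ys.mean(),.02).round(3),len(xs))
hsv=cv2.cvtColor(w["color"],cv2.COLOR_BGR2HSV)
cv2.imwrite("pics/w2.png",cv2.resize(w["color"],(800,600),interpolation=cv2.INTER_CUBIC))
import pickle;pickle.dump(w,open("w2.pkl","wb"))
E
```

```text
t: 2.6
tcp_pos: [0.4747, -0.1947, 0.2782]
tool_rot: [-3.141, -0.001, 3.049]
ft_force: [-0.2, 0.9, 0.5]
finger_gap: 0.603
finger_force: 0.0
t: 3.5
tcp_pos: [0.4317, -0.3831, 0.2292]
tool_rot: [3.141, -0.0, 2.007]
ft_force: [-0.9, -0.4, -0.4]
finger_gap: 0.6
finger_force: 0.0
[ 0.43172067 -0.38305539  0.22920576] 115.01680457783287
0.72 139.30945736434109 241.3631007751938 [ 0.35  -0.492  0.02 ] 3225
0.58 255.2417196753674 178.15551656064926 [ 0.43  -0.381  0.02 ] 4559
0.55 109.03170864287009 122.06051820982061 [ 0.284 -0.389  0.02 ] 5519
```

View pics/w2.png

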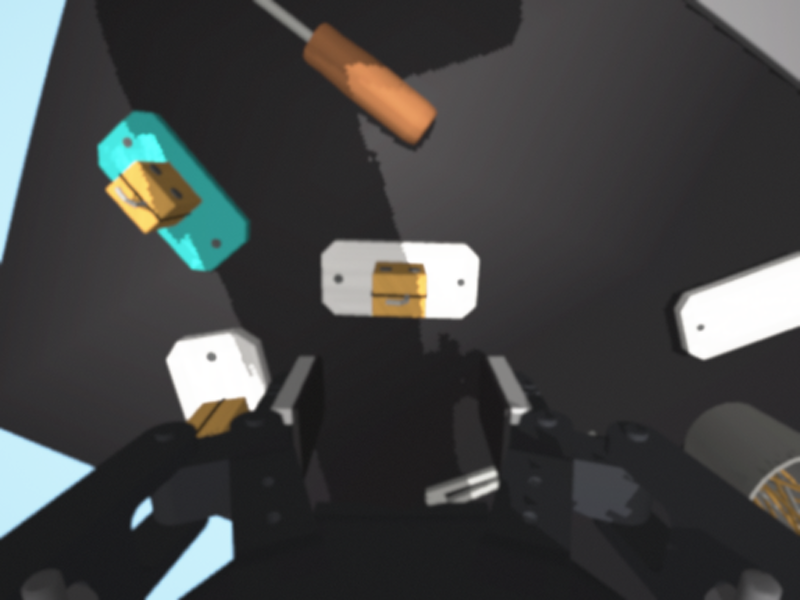

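The carrier is centred at about (400,280) between the fingers, with its plate holes at (338,279) and (460,282). The look-alikes are clear of the descent.

Run:
```python
from h import *
import pickle
c=pickle.load(open("w2.pkl","rb"))
a,b,m=[at(c,u*.64,v*.64,.02) for u,v in [(338,279),(460,282),(400.5,280)]]
q=np.array([at(c,u*.64,v*.64,.02)[:2] for u,v in [(321,280),(480,280),(400,240),(400,320)]])
print(a,b,m,np.linalg.norm(a-b),np.linalg.norm(q[0]-q[1]),np.linalg.norm(q[2]-q[3]))
d=(b-a); ang=np.degrees(np.arctan2(d[1],d[0])); print("ang",ang,"yaw",ang+90)
bl=[at(c,u*.64,v*.64,.056) for u,v in [(373,270),(427,270),(400,290),(400,304)]];print("blocktop",np.round(bl,4).tolist())
yaw=(ang+90+180)%180; ctr=(a+b+m)[:2]/3; print(ctr,yaw); go(ctr[0],ctr[1],.100,yaw)
```

```text
[ 0.39642922 -0.39689611  0.02      ] [ 0.46581525 -0.36670963  0.02      ] [ 0.43179929 -0.3811451   0.02      ] 0.07566798996079477 0.09861328167933221 0.050952454537432856
ang 23.511510846199958 yaw 113.51151084619995
blocktop [[0.4125, -0.3746, 0.056], [0.4387, -0.3624, 0.056], [0.4303, -0.3786, 0.056], [0.4336, -0.3857, 0.056]]
[ 0.43134792 -0.38158362] 113.51151084619994
row shift [0.0077, 0.003, 0.5166] turn 0.0078 dist 0.129
```

```bash
python3 -m inch '[[0.2,[0.008,0.003,0.2],0.008],[0.2,[0.008,0.003,0.4],0.008],[0.2,[0.008,0.003,0.5166],0.008],[0.2,[0.008,0.003,0.5166],0.008],[-1,[0.008,0.003,0.5166],0.008],[-1,[0.008,0.003,0.5166],0.008],[-1,[0.008,0.003,0.5166],0.008],[-1,[0.008,0.003,0.5166],0.008],[-1,[0.008,0.003,0.5166],0.008],[-1,[0.008,0.003,0.5166],0.008]]' 40
python3 - <<'E'
from h import *
o=monitor.get_obs();print(o["tcp_pos"],np.degrees(o["tool_rot"][2]),o["finger_gap"])
th=-.0898;t=np.array([.579,-.0006])
def W(x,y): return t+np.array([np.cos(th)*x-np.sin(th)*y,np.sin(th)*x+np.cos(th)*y])
print(W(-.0945,-.122));go(*W(-.0945,-.122),.19,174.85)
E
```

```text
t: 4.6
tcp_pos: [0.4315, -0.3836, 0.1016]
tool_rot: [3.14, 0.003, 1.977]
ft_force: [0.8, 1.1, 6.6]
finger_gap: 0.348
finger_force: 42.8
[ 0.43151139 -0.38361233  0.10156201] 113.24572572487008 0.34796759549391326
[ 0.47393989 -0.11363372]
row shift [0.9253, 0.5822, -0.3538] turn -0.3422 dist 0.287
```

```bash
python3 -m inch '[[-1,[0,0,-0.15],0],[-1,[0,0,-0.3],0],[-1,[0.1,0.06,-0.354],0],[-1,[0.925,0.582,-0.354],-0.342],[-1,[0.925,0.582,-0.354],-0.342],[-1,[0.925,0.582,-0.354],-0.342],[-1,[0.925,0.582,-0.354],-0.342],[-1,[0.925,0.582,-0.354],-0.342],[-1,[0.925,0.582,-0.354],-0.342],[-1,[0.925,0.582,-0.354],-0.342],[-1,[0.925,0.582,-0.354],-0.342],[-1,[0.925,0.582,-0.354],-0.342]]'
python3 - <<'E'
from h import *
o=monitor.get_obs();print(o["tcp_pos"],np.degrees(o["tool_rot"][2]),o["finger_gap"])
th=-.0898;t=np.array([.579,-.0006])
def W(x,y): return t+np.array([np.cos(th)*x-np.sin(th)*y,np.sin(th)*x+np.cos(th)*y])
go(*W(-.0945,-.122),.12,174.85)
w=optics.camera("wrist")
cv2.imwrite("pics/w3.png",cv2.resize(w["color"],(800,600),interpolation=cv2.INTER_CUBIC))
import pickle;pickle.dump(w,open("w3.pkl","wb"))
E
```

```text
t: 5.8
tcp_pos: [0.4729, -0.1128, 0.1882]
tool_rot: [3.141, -0.0, 3.048]
ft_force: [-0.3, 0.2, -3.3]
finger_gap: 0.343
finger_force: 41.8
[ 0.47294754 -0.11281307  0.18818101] 174.6450289075967 0.3430070651598993
row shift [-0.0043, -0.0029, 0.2727] turn -0.0011 dist 0.068
```

View pics/w3.png

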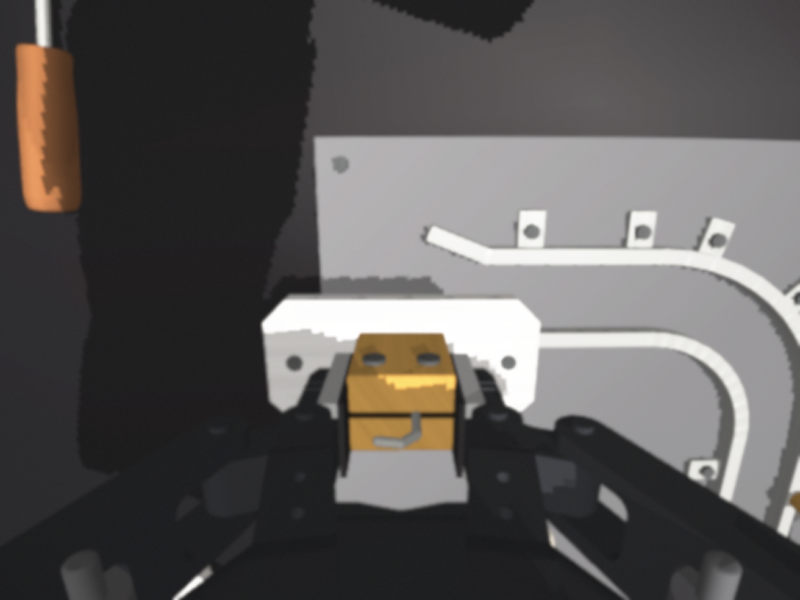

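The carrier is held square, with its holes at (294,363) and (508,363). The mouth and infeed rails run at y≈257 (outer) and y≈340 (inner). Next I check its offset against the rails.

Run:
```python
from h import *
import pickle
c=pickle.load(open("w3.pkl","rb"));o=monitor.get_obs();p=np.array(o["tcp_pos"])
th=-.0898;t=np.array([.579,-.0006]);R=np.array([[np.cos(th),-np.sin(th)],[np.sin(th),np.cos(th)]])
T=lambda X:(np.atleast_2d(X)[:,:2]-t)@R
P=lambda L,z:np.array([at(c,u*.64,v*.64,z)[:2] for u,v in L])
zt=p[2]-.0816
print("tcp",T(p)*1e3,"holes",T(P([(294,363),(508,363)],zt))*1e3, "edges",T(P([(263,340),(540,340),(400,297)],zt))*1e3)
print("outer",T(P([(488,257),(665,258)],.018))*1e3,"inner",T(P([(550,340),(655,340)],.018))*1e3,"flare",T(P([(428,235)],.018))*1e3,"corner",T(P([(315,137)],.008))*1e3)
```

```text
tcp [[ -95.54972703 -121.50609056]] holes [[ -96.7266802  -158.49930135]
 [ -96.38921379  -82.60691204]] edges [[-105.44614996 -168.81138631]
 [-105.01613924  -71.8652034 ]
 [-120.85365167 -120.79550373]]
outer [[-117.87870304  -74.58047724]
 [-117.22621166   20.64146729]] inner [[-71.0597889  -37.80692824]
 [-70.55087735  21.93905658]] flare [[-129.57417445 -106.32241318]] corner [[-179.10439353 -164.39092963]]
```

```bash
python3 -m inch '[[-1,[-0.009,-0.002,0.15],0],[-1,[-0.009,-0.002,0.27],0],[-1,[-0.009,-0.002,0.30],0],[-1,[-0.009,-0.002,0.31],0],[-1,[-0.009,-0.002,0.314],0],[-1,[-0.009,-0.002,0.314],0]]' 20
python3 -m inch '[[-0.25,[0,0,0],0],[-0.2,[0,0,0],0],[-0.15,[0,0,0.004],0],[-0.15,[0,0,0.014],0],[-0.15,[0,0,0.02],0],[-0.15,[0,0,0.02],0]]' 20
python3 - <<'E'
from h import *
o=monitor.get_obs();p=np.array(o["tcp_pos"])
th=-.0898;t=np.array([.579,-.0006]);R=np.array([[np.cos(th),-np.sin(th)],[np.sin(th),np.cos(th)]])
print((p[:2]-t)@R*1e3,p,np.degrees(o["tool_rot"][2]))
E
```

```text
t: 6.45
tcp_pos: [0.4763, -0.1141, 0.111]
tool_rot: [-3.141, 0.002, 3.05]
ft_force: [0.1, -0.6, -4.5]
finger_gap: 0.341
finger_force: 41.8
t: 7.05
tcp_pos: [0.4751, -0.1134, 0.1044]
tool_rot: [3.141, -0.0, 3.051]
ft_force: [-0.2, 0.5, 0.5]
finger_gap: 0.422
finger_force: 0.0
[ -93.34869472 -121.6647087 ] [ 0.47511662 -0.11340303  0.10443772] 174.80017964384297
```

```bash
python3 -m inch '[[-0.15,[0,0.016,0],0],[-0.15,[0,0.032,0],0],[-0.15,[0,0.048,0],0],[-0.15,[0,0.064,0],0],[-0.15,[0,0.08,0],0],[-0.15,[0,0.096,0],0],[-0.15,[0,0.112,0],0],[-0.15,[0,0.128,0],0],[-0.15,[0,0.144,0],0],[-0.15,[0,0.16,0],0]]'
python3 -m inch '[[-0.15,[0,0.016,0],0],[-0.15,[0,0.032,0],0],[-0.15,[0,0.048,0],0],[-0.15,[0,0.064,0],0],[-0.15,[0,0.08,0],0],[-0.15,[0,0.096,0],0],[-0.15,[0,0.112,0],0],[-0.15,[0,0.128,0],0],[-0.15,[0,0.144,0],0],[-0.15,[0,0.16,0],0]]'
python3 - <<'E'
from h import *
o=monitor.get_obs();p=np.array(o["tcp_pos"])
th=-.0898;t=np.array([.579,-.0006]);R=np.array([[np.cos(th),-np.sin(th)],[np.sin(th),np.cos(th)]])
print((p[:2]-t)@R*1e3,p,np.degrees(o["tool_rot"][2]))
w=optics.camera("wrist")
cv2.imwrite("pics/w4.png",cv2.resize(w["color"],(800,600),interpolation=cv2.INTER_CUBIC))
import pickle;pickle.dump(w,open("w4.pkl","wb"))
E
```

```text
t: 8.05
tcp_pos: [0.4789, -0.0734, 0.1047]
tool_rot: [3.142, -0.0, 3.051]
ft_force: [-0.6, -1.0, 0.3]
finger_gap: 0.424
finger_force: 0.6
t: 9.05
tcp_pos: [0.4825, -0.0335, 0.1047]
tool_rot: [3.142, -0.0, 3.051]
ft_force: [-0.3, -1.4, -0.8]
finger_gap: 0.424
finger_force: 0.7
[-93.15361659 -41.4458281 ] [ 0.48250489 -0.03352487  0.10470313] 174.79563038864183
```

View pics/w4.png

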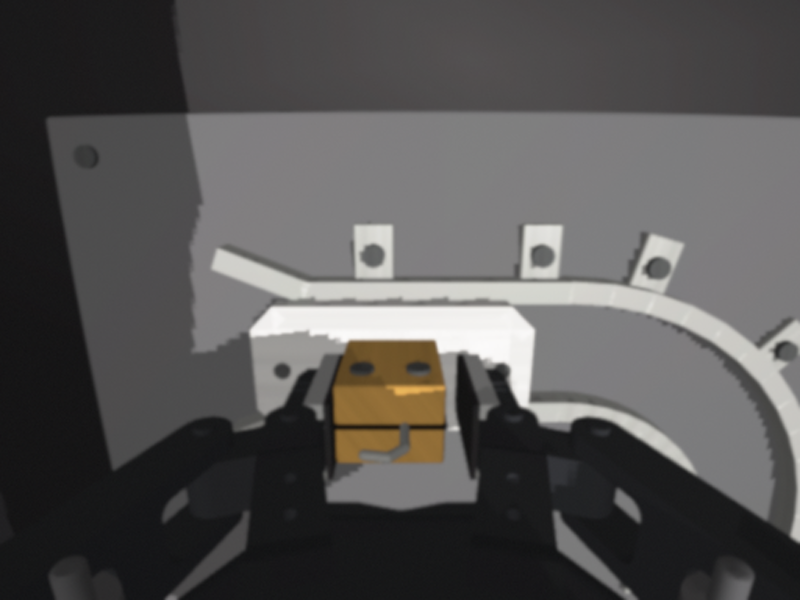

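The carrier sits between the rails with its discs in the channel and its block loosely caged between the pads at (333..465, 400); the push force is about 1.4 N. Next come the waypoints round the bend.

```bash
cat >> h.py <<'E'
TH=-.0898;TT=np.array([.579,-.0006]);RR=np.array([[np.cos(TH),-np.sin(TH)],[np.sin(TH),np.cos(TH)]])
A=np.radians(-.3);RA=np.array([[np.cos(A),-np.sin(A)],[np.sin(A),np.cos(A)]]);PV=np.array([-95,-75.])
def cl(s):
    if s<0: p=np.array([-95,20+s])
    elif s<141.37: a=s/90; p=np.array([-5-90*np.cos(a),20+90*np.sin(a)])
    else: p=np.array([-5+s-141.37,110])
    return PV+RA@(p-PV)+[.4,0]
def pose(s,lead=3.):
    f,r=cl(s+22),cl(s-22); d=(f-r)/np.linalg.norm(f-r); m=(f+r)/2+d*lead
    return TT+RR@m/1000, np.arctan2(d[1],d[0])+TH+np.pi/2, (f+r)/2   # tool y along d
def rows(S,lead=3.,claw=-.15,base=None):
    o=monitor.get_obs(); p=np.array(o["tcp_pos"])[:2]; w=o["tool_rot"][2]; w0=w
    ex=np.array([np.cos(w),np.sin(w)]); ey=np.array([np.sin(w),-np.cos(w)]); L=[]
    for s in S:
        q,y,m=pose(s,lead); d=(q-p)/.25; t=(w-y+np.pi)%(2*np.pi)-np.pi
        L.append([claw,[round(float(d@ex),3),round(float(d@ey),3),0],round(t/np.pi,3)])
    print(str(L).replace(" ","")); print("end mid",m.round(1))
def where():
    o=monitor.get_obs();p=np.array(o["tcp_pos"]);f=RR.T@(np.array(o["ft_force"])[:2])
    print("track tcp",((p[:2]-TT)@RR*1e3).round(1),"z",p[2].round(4),"yaw",np.degrees(o["tool_rot"][2]).round(1),"ft track",f.round(1),"t",o["t"])
E
python3 -c "
from h import *
where();rows(np.arange(-60,17,4))"
```

```text
track tcp [-93.1 -40.9] z 0.1047 yaw 174.8 ft track [-0.3 -0.4] t 9.1
[[-0.15,[0.005,0.016,0],np.float64(0.002)],[-0.15,[0.005,0.032,0],np.float64(0.002)],[-0.15,[0.005,0.048,0],np.float64(0.002)],[-0.15,[0.005,0.064,0],np.float64(0.002)],[-0.15,[0.005,0.08,0],np.float64(0.002)],[-0.15,[0.005,0.096,0],np.float64(0.002)],[-0.15,[0.005,0.112,0],np.float64(0.002)],[-0.15,[0.005,0.128,0],np.float64(0.002)],[-0.15,[0.005,0.144,0],np.float64(0.002)],[-0.15,[0.004,0.16,0],np.float64(0.002)],[-0.15,[0.004,0.176,0],np.float64(0.002)],[-0.15,[0.004,0.192,0],np.float64(0.003)],[-0.15,[0.003,0.208,0],np.float64(0.006)],[-0.15,[0.002,0.223,0],np.float64(0.009)],[-0.15,[0.0,0.239,0],np.float64(0.015)],[-0.15,[-0.002,0.255,0],np.float64(0.021)],[-0.15,[-0.005,0.271,0],np.float64(0.029)],[-0.15,[-0.007,0.286,0],np.float64(0.038)],[-0.15,[-0.011,0.302,0],np.float64(0.048)],[-0.15,[-0.014,0.317,0],np.float64(0.06)]]
end mid [-90.1  35.4]
```

```bash
sed -i 's/round(t\/np.pi,3)/round(float(t\/np.pi),3)/' h.py
python3 -m inch '[[-0.15,[0.005,0.016,0],0.002],[-0.15,[0.005,0.032,0],0.002],[-0.15,[0.005,0.048,0],0.002],[-0.15,[0.005,0.064,0],0.002],[-0.15,[0.005,0.08,0],0.002],[-0.15,[0.005,0.096,0],0.002],[-0.15,[0.005,0.112,0],0.002],[-0.15,[0.005,0.128,0],0.002],[-0.15,[0.005,0.144,0],0.002],[-0.15,[0.004,0.16,0],0.002],[-0.15,[0.004,0.176,0],0.002],[-0.15,[0.004,0.192,0],0.003],[-0.15,[0.003,0.208,0],0.006],[-0.15,[0.002,0.223,0],0.009],[-0.15,[0,0.239,0],0.015]]'
python3 -c "
from h import *
where();rows(np.arange(0,58,4))"
```

```text
t: 10.6
tcp_pos: [0.4879, 0.026, 0.1047]
tool_rot: [3.141, -0.0, 3.002]
ft_force: [0.2, -0.7, 1.3]
finger_gap: 0.423
finger_force: 0.6
track tcp [-93.1  18.3] z 0.1047 yaw 172.0 ft track [ 0.2 -0.7] t 10.6
[[-0.15,[-0.001,0.018,0],0.005],[-0.15,[-0.003,0.034,0],0.013],[-0.15,[-0.005,0.05,0],0.022],[-0.15,[-0.007,0.065,0],0.032],[-0.15,[-0.01,0.081,0],0.044],[-0.15,[-0.013,0.096,0],0.057],[-0.15,[-0.017,0.111,0],0.071],[-0.15,[-0.021,0.126,0],0.085],[-0.15,[-0.026,0.141,0],0.099],[-0.15,[-0.032,0.155,0],0.113],[-0.15,[-0.038,0.17,0],0.127],[-0.15,[-0.045,0.184,0],0.142],[-0.15,[-0.052,0.197,0],0.156],[-0.15,[-0.061,0.211,0],0.17],[-0.15,[-0.069,0.223,0],0.184]]
end mid [-74.8  70.8]
```

```bash
python3 -m inch '[[-0.15,[-0.001,0.018,0],0.005],[-0.15,[-0.003,0.034,0],0.013],[-0.15,[-0.005,0.05,0],0.022],[-0.15,[-0.007,0.065,0],0.032],[-0.15,[-0.01,0.081,0],0.044],[-0.15,[-0.013,0.096,0],0.057],[-0.15,[-0.017,0.111,0],0.071],[-0.15,[-0.021,0.126,0],0.085]]'
python3 -c "
from h import *
where();rows(np.arange(32,76,4))"
```

```text
t: 11.4
tcp_pos: [0.4974, 0.0565, 0.1047]
tool_rot: [-3.142, -0.0, 2.734]
ft_force: [0.1, -0.9, 0.2]
finger_gap: 0.422
finger_force: 0.6
track tcp [-86.4  49.5] z 0.1047 yaw 156.7 ft track [ 0.2 -0.9] t 11.4
[[-0.15,[-0.002,0.016,0],0.014],[-0.15,[-0.003,0.031,0],0.028],[-0.15,[-0.005,0.047,0],0.042],[-0.15,[-0.008,0.062,0],0.056],[-0.15,[-0.012,0.077,0],0.07],[-0.15,[-0.016,0.092,0],0.084],[-0.15,[-0.021,0.107,0],0.099],[-0.15,[-0.027,0.121,0],0.113],[-0.15,[-0.033,0.135,0],0.127],[-0.15,[-0.04,0.149,0],0.141],[-0.15,[-0.047,0.163,0],0.155]]
end mid [-64.6  82.5]
```

```bash
python3 -m inch '[[-0.15,[-0.002,0.016,0],0.014],[-0.15,[-0.003,0.031,0],0.028],[-0.15,[-0.005,0.047,0],0.042],[-0.15,[-0.008,0.062,0],0.056],[-0.15,[-0.012,0.077,0],0.07],[-0.15,[-0.016,0.092,0],0.084],[-0.15,[-0.021,0.107,0],0.099],[-0.15,[-0.027,0.121,0],0.113],[-0.15,[-0.033,0.135,0],0.127],[-0.15,[-0.04,0.149,0],0.141],[-0.15,[-0.047,0.163,0],0.155]]'
python3 -c "
from h import *
where();rows(np.arange(76,114,4))
w=optics.camera('wrist')
cv2.imwrite('pics/w5.png',cv2.resize(w['color'],(800,600),interpolation=cv2.INTER_CUBIC))"
```

```text
t: 12.5
tcp_pos: [0.524, 0.0894, 0.1045]
tool_rot: [-3.141, -0.001, 2.247]
ft_force: [-0.8, -2.7, 1.2]
finger_gap: 0.427
finger_force: 1.0
track tcp [-62.9  84.7] z 0.1045 yaw 128.8 ft track [-0.5 -2.7] t 12.5
[[-0.15,[-0.002,0.016,0],0.014],[-0.15,[-0.004,0.032,0],0.029],[-0.15,[-0.006,0.047,0],0.043],[-0.15,[-0.009,0.063,0],0.057],[-0.15,[-0.013,0.078,0],0.071],[-0.15,[-0.017,0.093,0],0.085],[-0.15,[-0.022,0.107,0],0.099],[-0.15,[-0.028,0.122,0],0.113],[-0.15,[-0.034,0.136,0],0.128],[-0.15,[-0.041,0.15,0],0.142]]
end mid [-31.7 102.4]
```

View pics/w5.png

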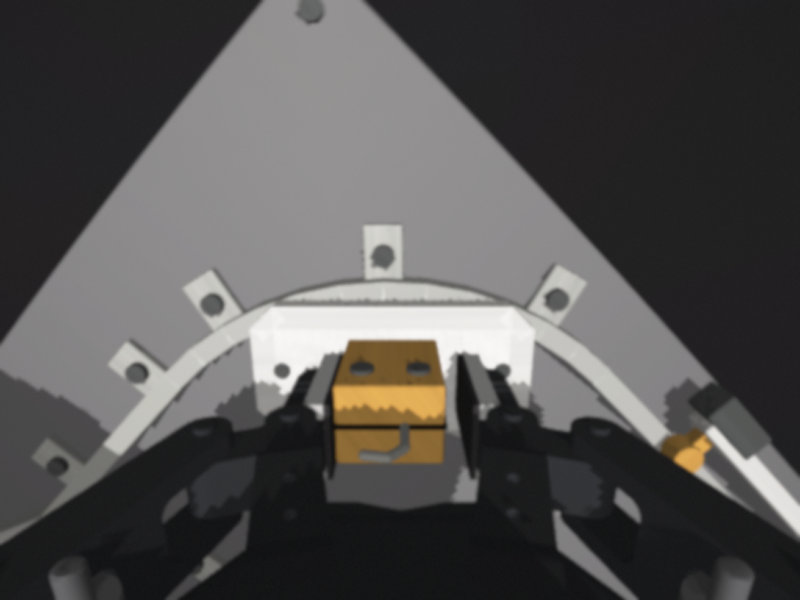

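The carrier is centred in the bend at about (390,340), still square in the loose cage. The catch nose is ahead at (687,452).

```bash
python3 -m inch '[[-0.15,[-0.002,0.016,0],0.014],[-0.15,[-0.004,0.032,0],0.029],[-0.15,[-0.006,0.047,0],0.043],[-0.15,[-0.009,0.063,0],0.057],[-0.15,[-0.013,0.078,0],0.071],[-0.15,[-0.017,0.093,0],0.085],[-0.15,[-0.022,0.107,0],0.099],[-0.15,[-0.028,0.122,0],0.113],[-0.15,[-0.034,0.136,0],0.128],[-0.15,[-0.041,0.15,0],0.142]]'
python3 -c "
from h import *
where();rows(np.arange(115,136,2))"
```

```text
t: 13.55
tcp_pos: [0.5592, 0.1046, 0.1044]
tool_rot: [-3.14, -0.0, 1.802]
ft_force: [-2.4, -1.8, 2.0]
finger_gap: 0.423
finger_force: 1.1
track tcp [-29.2 103. ] z 0.1044 yaw 103.2 ft track [-2.3 -2.1] t 13.55
[[-0.15,[0.0,0.013,0],0.011],[-0.15,[-0.001,0.021,0],0.018],[-0.15,[-0.001,0.029,0],0.025],[-0.15,[-0.002,0.037,0],0.032],[-0.15,[-0.003,0.044,0],0.038],[-0.15,[-0.004,0.052,0],0.045],[-0.15,[-0.005,0.06,0],0.051],[-0.15,[-0.007,0.067,0],0.056],[-0.15,[-0.008,0.075,0],0.062],[-0.15,[-0.009,0.083,0],0.067],[-0.15,[-0.011,0.091,0],0.072]]
end mid [ -9.8 107.3]
```

```bash
python3 -m inch '[[-0.15,[0,0.013,0],0.011],[-0.15,[-0.001,0.021,0],0.018],[-0.15,[-0.001,0.029,0],0.025],[-0.15,[-0.002,0.037,0],0.032],[-0.15,[-0.003,0.044,0],0.038]]'
python3 -m inch '[[-0.15,[-0.001,0.008,0],0.007],[-0.15,[-0.002,0.016,0],0.013],[-0.15,[-0.003,0.023,0],0.018],[-0.15,[-0.004,0.031,0],0.024]]'
python3 -c "
from h import *
where();rows(np.arange(134,166,2))"
```

```text
t: 14.05
tcp_pos: [0.5709, 0.1064, 0.1046]
tool_rot: [-3.141, -0.0, 1.683]
ft_force: [-1.5, -1.1, -0.1]
finger_gap: 0.426
finger_force: 0.7
t: 14.45
tcp_pos: [0.5789, 0.1063, 0.1048]
tool_rot: [3.141, -0.0, 1.608]
ft_force: [-0.7, 0.4, -0.2]
finger_gap: 0.431
finger_force: 0.5
track tcp [ -9.7 106.5] z 0.1048 yaw 92.1 ft track [-0.7  0.4] t 14.45
[[-0.15,[0.003,0.008,0],0.007],[-0.15,[0.003,0.016,0],0.012],[-0.15,[0.003,0.024,0],0.016],[-0.15,[0.003,0.032,0],0.02],[-0.15,[0.003,0.04,0],0.024],[-0.15,[0.002,0.048,0],0.027],[-0.15,[0.002,0.056,0],0.03],[-0.15,[0.002,0.064,0],0.032],[-0.15,[0.001,0.072,0],0.035],[-0.15,[0.001,0.079,0],0.037],[-0.15,[-0.0,0.087,0],0.038],[-0.15,[-0.001,0.095,0],0.04],[-0.15,[-0.002,0.103,0],0.041],[-0.15,[-0.003,0.111,0],0.041],[-0.15,[-0.003,0.119,0],0.042],[-0.15,[-0.005,0.127,0],0.042]]
end mid [ 19.  109.4]
```

```bash
python3 -m inch '[[-0.15,[0.003,0.008,0],0.007],[-0.15,[0.003,0.016,0],0.012],[-0.15,[0.003,0.024,0],0.016],[-0.15,[0.003,0.032,0],0.02]]'
python3 -m inch '[[-0.15,[0,0.008,0],0.004],[-0.15,[-0.001,0.016,0],0.007],[-0.15,[-0.001,0.024,0],0.01],[-0.15,[-0.002,0.032,0],0.012]]'
python3 -c "
from h import *
where();rows(np.arange(150,184,2))"
```

```text
t: 14.85
tcp_pos: [0.5856, 0.1071, 0.1047]
tool_rot: [-3.139, 0.0, 1.545]
ft_force: [-6.3, -1.0, 2.8]
finger_gap: 0.425
finger_force: 2.9
t: 15.25
tcp_pos: [0.5949, 0.1067, 0.1046]
tool_rot: [3.141, -0.0, 1.508]
ft_force: [-2.6, 1.1, -1.5]
finger_gap: 0.424
finger_force: 1.1
track tcp [  6.2 108.3] z 0.1046 yaw 86.4 ft track [-2.7  0.8] t 15.25
[[-0.15,[0.003,0.007,0],0.003],[-0.15,[0.003,0.015,0],0.005],[-0.15,[0.003,0.023,0],0.007],[-0.15,[0.003,0.031,0],0.008],[-0.15,[0.003,0.039,0],0.009],[-0.15,[0.003,0.047,0],0.01],[-0.15,[0.003,0.055,0],0.01],[-0.15,[0.003,0.063,0],0.01],[-0.15,[0.002,0.071,0],0.01],[-0.15,[0.002,0.079,0],0.01],[-0.15,[0.002,0.087,0],0.01],[-0.15,[0.002,0.095,0],0.01],[-0.15,[0.001,0.103,0],0.01],[-0.15,[0.001,0.111,0],0.01],[-0.15,[0.001,0.119,0],0.01],[-0.15,[0.001,0.127,0],0.01],[-0.15,[0.0,0.135,0],0.01]]
end mid [ 37.  109.3]
```

```bash
python3 -m inch '[[-0.15,[0.003,0.007,0],0.003],[-0.15,[0.003,0.015,0],0.005],[-0.15,[0.003,0.023,0],0.007],[-0.15,[0.003,0.031,0],0.008],[-0.15,[0.003,0.039,0],0.009],[-0.15,[0.003,0.047,0],0.01],[-0.15,[0.003,0.055,0],0.01],[-0.15,[0.003,0.063,0],0.01],[-0.15,[0.002,0.071,0],0.01],[-0.15,[0.002,0.079,0],0.01],[-0.15,[0.002,0.087,0],0.01],[-0.15,[0.002,0.095,0],0.01],[-0.15,[0.001,0.111,0],0.01],[-0.15,[0.001,0.127,0],0.01],[-0.15,[0,0.143,0],0.01]]'
python3 -c "
from h import *
where();rows(np.arange(188,218,2))
w=optics.camera('wrist')
cv2.imwrite('pics/w6.png',cv2.resize(w['color'],(800,600),interpolation=cv2.INTER_CUBIC))
import pickle;pickle.dump(w,open('w6.pkl','wb'))"
```

```text
t: 16.75
tcp_pos: [0.6308, 0.1043, 0.1048]
tool_rot: [3.141, -0.0, 1.477]
ft_force: [-1.7, -1.2, 0.2]
finger_gap: 0.423
finger_force: 1.1
track tcp [ 42.1 109.2] z 0.1048 yaw 84.6 ft track [-1.6 -1.4] t 16.75
[[-0.15,[0.0,0.015,0],0.0],[-0.15,[0.0,0.023,0],0.0],[-0.15,[0.0,0.031,0],0.0],[-0.15,[0.0,0.039,0],0.0],[-0.15,[0.0,0.047,0],0.0],[-0.15,[0.0,0.055,0],0.0],[-0.15,[0.0,0.063,0],0.0],[-0.15,[0.0,0.071,0],0.0],[-0.15,[0.0,0.079,0],0.0],[-0.15,[0.0,0.087,0],0.0],[-0.15,[0.0,0.095,0],0.0],[-0.15,[0.0,0.103,0],0.0],[-0.15,[0.0,0.111,0],0.0],[-0.15,[0.0,0.119,0],0.0],[-0.15,[0.0,0.127,0],0.0]]
end mid [ 71.  109.1]
```

View pics/w6.png

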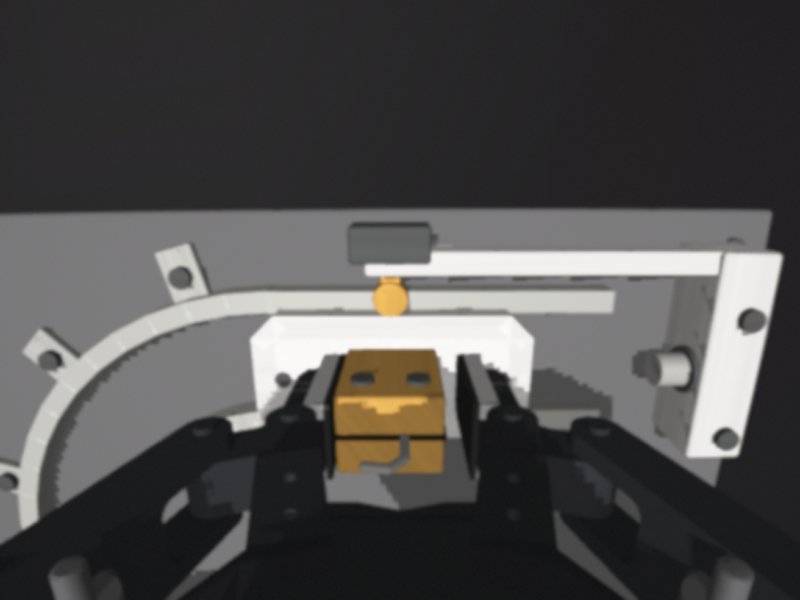

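The carrier is past the catch ramp. Its front edge is at about (533,370) and the screw tip at about (652,368), which leaves roughly 40 mm to go.

```bash
python3 -m inch '[[-0.15,[0,0.012,0],0],[-0.15,[0,0.024,0],0],[-0.15,[0,0.036,0],0],[-0.15,[0,0.048,0],0],[-0.15,[0,0.06,0],0],[-0.15,[0,0.072,0],0],[-0.15,[0,0.084,0],0],[-0.15,[0,0.096,0],0],[-0.15,[0,0.108,0],0],[-0.15,[0,0.12,0],0],[-0.15,[0,0.128,0],0],[-0.15,[0,0.136,0],0],[-0.15,[0,0.136,0],0]]'
python3 -c "
from h import *
where()
w=optics.camera('wrist')
cv2.imwrite('pics/w7.png',cv2.resize(w['color'],(800,600),interpolation=cv2.INTER_CUBIC))"
```

```text
t: 18.1
tcp_pos: [0.6646, 0.1011, 0.1047]
tool_rot: [3.141, -0.0, 1.477]
ft_force: [-1.1, 0.2, 0.5]
finger_gap: 0.426
finger_force: 0.8
track tcp [ 76.2 109. ] z 0.1047 yaw 84.6 ft track [-1.1  0.1] t 18.1
```

View pics/w7.png

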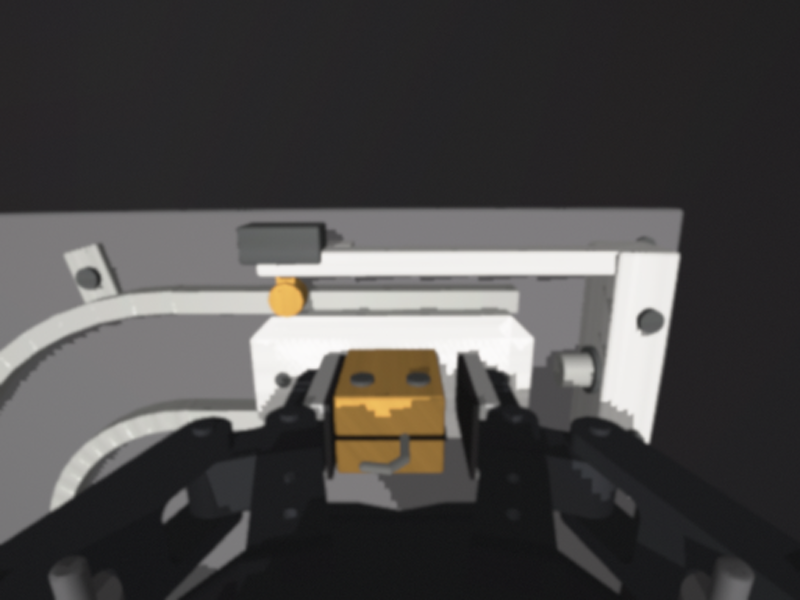

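The front edge is at u≈533 and the screw tip at u≈556, so about 8 mm remain. I'm creeping in now.

```bash
python3 -m inch '[[-0.15,[0,0.005,0],0],[-0.15,[0,0.01,0],0],[-0.15,[0,0.015,0],0],[-0.15,[0,0.019,0],0],[-0.15,[0,0.022,0],0],[-0.15,[0,0.024,0],0]]'
python3 -m inch '[[-0.15,[0,0.002,0],0],[-0.15,[0,0.004,0],0],[-0.15,[0,0.004,0],0]]'
python3 -m inch '[[-0.15,[0,0.002,0],0],[-0.15,[0,0.002,0],0]]'
python3 -c "
from h import *
where()"
```

```text
t: 18.75
tcp_pos: [0.6703, 0.1006, 0.1047]
tool_rot: [3.141, -0.0, 1.477]
ft_force: [-1.7, 0.1, 0.9]
finger_gap: 0.425
finger_force: 1.3
t: 19.05
tcp_pos: [0.6714, 0.1004, 0.1047]
tool_rot: [3.141, -0.0, 1.477]
ft_force: [-1.2, 1.5, 0.3]
finger_gap: 0.423
finger_force: 0.8
t: 19.25
tcp_pos: [0.6718, 0.1004, 0.1047]
tool_rot: [3.141, -0.0, 1.477]
ft_force: [-1.3, 1.1, -1.1]
finger_gap: 0.425
finger_force: 0.7
track tcp [ 83.4 108.9] z 0.1047 yaw 84.6 ft track [-1.4  1. ] t 19.25
```

```bash
for i in 1; do :; done
python3 -m inch '[[-0.15,[0,0.002,0],0],[-0.15,[0,0.002,0],0]]' | grep -E "tcp|force"
python3 -m inch '[[-0.15,[0,0.002,0],0],[-0.15,[0,0.002,0],0]]' | grep -E "tcp|force"
python3 -c "
from h import *
where()
w=optics.camera('wrist');im=w['color'][190:290,120:420]
cv2.imwrite('pics/w8.png',cv2.resize(im,None,fx=2.6,fy=2.6,interpolation=cv2.INTER_CUBIC))"
```

```text
tcp_pos: [0.6723, 0.1003, 0.1048]
ft_force: [-0.7, -0.5, -0.7]
finger_force: 0.6
tcp_pos: [0.6729, 0.1002, 0.1048]
ft_force: [-2.2, 1.1, -0.3]
finger_force: 0.5
track tcp [ 84.4 108.8] z 0.1048 yaw 84.6 ft track [-2.3  0.9] t 19.65
```

View pics/w8.png

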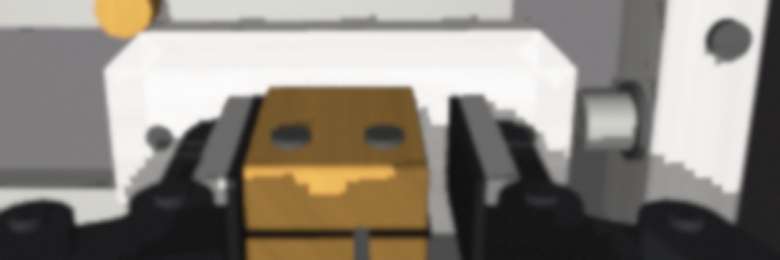

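That leaves a gap of about 1.5 mm. I'm done viewing pictures, one over the allowance of 10, so I'll finish by force.

```bash
python3 -m inch '[[-0.15,[0,0.002,0],0],[-0.15,[0,0.002,0],0]]' | grep -E "tcp|force"
python3 -m inch '[[-0.15,[0,0.002,0],0],[-0.15,[0,0.002,0],0]]' | grep -E "tcp|force"
python3 -m inch '[[-0.15,[0,0.002,0],0],[-0.15,[0,0.002,0],0]]' | grep -E "tcp|force"
```

```text
tcp_pos: [0.6733, 0.1002, 0.1048]
ft_force: [-0.8, 0.7, -0.2]
finger_force: 0.4
tcp_pos: [0.6738, 0.1002, 0.1048]
ft_force: [-1.2, -0.2, -0.1]
finger_force: 0.3
tcp_pos: [0.6743, 0.1002, 0.1048]
ft_force: [-0.6, -0.1, -0.8]
finger_force: 0.3
```

```bash
python3 -m inch '[[-0.15,[0,0.002,0],0],[-0.15,[0,0.002,0],0]]' | grep -E "tcp|force"
python3 -m inch '[[-0.15,[0,0.002,0],0],[-0.15,[0,0.002,0],0]]' | grep -E "tcp|force"
```

```text
tcp_pos: [0.6748, 0.1001, 0.1049]
ft_force: [-0.7, 0.2, -0.3]
finger_force: 0.3
tcp_pos: [0.6751, 0.1001, 0.1048]
ft_force: [-0.5, 0.3, 0.7]
finger_force: 0.5
```

```bash
python3 -m inch '[[-0.15,[0,0.002,0],0],[-0.15,[0,0.002,0],0]]' | grep -E "tcp|force"
```

```text
tcp_pos: [0.6756, 0.1001, 0.1048]
ft_force: [-1.2, 0.7, 0.1]
finger_force: 0.6
```

```bash
python3 -c "
from h import *
where()
w=optics.camera('wrist');g=cv2.cvtColor(w['color'],cv2.COLOR_BGR2GRAY)
for v in (232,234,236): print(g[v,328:366].tolist())
print('pads/block',w['color'][232,200:305,0].tolist())"
```

```text
track tcp [ 87.2 109. ] z 0.1048 yaw 84.6 ft track [-1.3  0.6] t 20.9
[240, 240, 240, 240, 239, 240, 240, 240, 240, 239, 236, 224, 196, 176, 175, 176, 177, 177, 176, 176, 177, 177, 177, 177, 177, 177, 177, 177, 176, 170, 151, 113, 83, 83, 88, 93, 102, 120]
[239, 239, 240, 240, 240, 239, 239, 239, 240, 239, 234, 215, 178, 173, 185, 191, 192, 192, 192, 192, 192, 192, 192, 192, 192, 192, 192, 192, 192, 190, 174, 135, 93, 84, 91, 95, 102, 119]
[240, 240, 240, 240, 240, 240, 239, 240, 240, 239, 233, 208, 173, 178, 198, 205, 206, 206, 207, 206, 206, 206, 206, 206, 206, 206, 205, 206, 205, 202, 186, 145, 98, 86, 92, 97, 107, 135]
pads/block [249, 249, 249, 247, 235, 185, 128, 108, 105, 106, 106, 106, 106, 104, 96, 76, 48, 28, 23, 28, 35, 42, 44, 43, 44, 44, 44, 44, 44, 43, 44, 44, 44, 44, 45, 45, 45, 46, 46, 47, 45, 46, 45, 45, 45, 46, 45, 45, 46, 45, 46, 46, 45, 45, 44, 44, 44, 44, 44, 43, 43, 43, 44, 45, 45, 43, 43, 44, 43, 42, 43, 42, 43, 43, 42, 42, 43, 44, 46, 61, 97, 136, 163, 203, 237, 245, 246, 246, 248, 248, 237, 184, 101, 44, 24, 23, 29, 49, 76, 97, 105, 106, 105, 105, 106]
```

```bash
python3 -m inch '[[-0.15,[0,0.002,0],0],[-0.15,[0,0.002,0],0]]' | grep -E "tcp|force"
python3 -m inch '[[-0.15,[0,0.002,0],0],[-0.15,[0,0.002,0],0]]' | grep -E "tcp|force"
python3 -c "
from h import *
w=optics.camera('wrist');g=cv2.cvtColor(w['color'],cv2.COLOR_BGR2GRAY)
for v in (232,234,236): print(g[v,328:366].tolist())"
```

```text
tcp_pos: [0.676, 0.1001, 0.1048]
ft_force: [-1.3, 1.0, 2.2]
finger_force: 1.1
tcp_pos: [0.676, 0.1001, 0.1048]
ft_force: [-4.8, 1.6, 3.6]
finger_force: 2.3
[240, 240, 240, 240, 240, 240, 240, 240, 240, 239, 237, 228, 208, 185, 177, 176, 176, 176, 176, 176, 176, 176, 176, 176, 176, 176, 176, 176, 175, 163, 133, 95, 81, 86, 91, 97, 109, 134]
[240, 240, 240, 240, 239, 239, 239, 240, 240, 239, 235, 221, 198, 191, 191, 192, 192, 192, 192, 192, 192, 191, 191, 191, 191, 192, 191, 191, 190, 181, 154, 112, 85, 86, 91, 98, 115, 150]
[240, 240, 240, 240, 240, 240, 240, 240, 239, 237, 225, 198, 185, 196, 205, 206, 206, 206, 206, 206, 206, 206, 205, 205, 205, 205, 204, 205, 204, 198, 176, 132, 93, 88, 94, 100, 119, 160]
```

It touched the stop at 4.8 N and the tool came to a halt. Now I centre the cage, open a little and lift off.

```bash
python3 -m inch '[[-0.15,[0,-0.004,0],0],[-0.15,[0,-0.012,0],0],[-0.1,[0,-0.012,0],0],[-0.02,[0,-0.012,0],0],[-0.02,[0,-0.012,0],0],[-0.02,[0,-0.012,-0.02],0],[-0.02,[0,-0.012,-0.06],0],[-0.02,[0,-0.012,-0.16],0],[-0.02,[0,-0.012,-0.32],0],[-0.02,[0,-0.012,-0.5],0],[-0.02,[0,-0.012,-0.5],0]]'
python3 -c "
from h import *
import pickle
w=optics.camera('wrist');pickle.dump(w,open('w9.pkl','wb'));where()
g=cv2.cvtColor(w['color'],cv2.COLOR_BGR2GRAY)
# predicted carrier front edge & screw: tcp at contact 86.4+.. ; profile along the outfeed axis at z=.026
for y in (107,109,111):
    P=[np.r_[TT+RR@(np.array([x,y])/1000),.027] for x in np.arange(124,152,1)]
    q=proj(w,P); print([int(g[int(round(b)),int(round(a))]) for a,b in q])
print(q[0],q[-1])
for r in finder.find_in(w,'carrier')[:2]: print(r)
"
```

```text
t: 22.5
tcp_pos: [0.6769, 0.1004, 0.2389]
tool_rot: [3.128, -0.002, 1.477]
ft_force: [1.3, 0.2, 0.8]
finger_gap: 0.488
finger_force: 0.0
track tcp [ 87.5 109.2] z 0.2355 yaw 84.6 ft track [ 0.3 -0.8] t 22.55
[136, 181, 237, 253, 254, 254, 254, 254, 252, 240, 229, 230, 230, 230, 230, 230, 230, 229, 221, 188, 140, 136, 194, 243, 252, 253, 254, 254]
[196, 230, 249, 253, 254, 254, 254, 254, 251, 237, 235, 240, 242, 242, 242, 242, 242, 240, 233, 203, 152, 141, 192, 241, 252, 253, 254, 254]
[254, 254, 254, 254, 254, 254, 254, 253, 252, 245, 238, 237, 238, 238, 238, 238, 238, 237, 234, 216, 165, 142, 185, 237, 253, 254, 254, 254]
[289.1272905  179.13287426] [316.54346743 178.9294969 ]
{'bbox': [0.3963, 0.4122, 0.1854, 0.1227], 'p': 0.89}
```

```bash
python3 -m inch '[[-0.02,[0,0,0],0],[-0.02,[0,0,0],0],[-0.02,[0,0,0],0],[-0.02,[0,0,0],0],[-0.02,[0,0,0],0]]'
python3 -c "
from h import *
w=optics.camera('wrist');g=cv2.cvtColor(w['color'],cv2.COLOR_BGR2GRAY)
for y in (107,109,111):
    q=proj(w,[np.r_[TT+RR@(np.array([x,y])/1000),.027] for x in np.arange(26,150,.5)]); r=cv2.remap(g,q[:,0].astype('f4'),q[:,1].astype('f4'),1).ravel().tolist(); print(r[:30],r[200:232])
"
```

```text
t: 23.1
tcp_pos: [0.6734, 0.1002, 0.2291]
tool_rot: [-3.141, 0.0, 1.477]
ft_force: [0.1, -0.9, 0.4]
finger_gap: 0.493
finger_force: 0.0
[157, 158, 158, 158, 158, 158, 157, 158, 158, 158, 158, 158, 158, 158, 158, 158, 158, 160, 166, 176, 196, 222, 238, 251, 253, 254, 254, 254, 254, 254] [232, 244, 252, 254, 254, 254, 254, 254, 254, 254, 254, 254, 253, 251, 244, 237, 233, 230, 231, 231, 232, 232, 232, 232, 232, 232, 232, 231, 231, 231, 231, 229]
[158, 158, 157, 157, 158, 158, 157, 157, 158, 158, 157, 158, 158, 158, 158, 158, 158, 159, 164, 175, 193, 219, 236, 247, 252, 254, 254, 254, 254, 254] [247, 251, 253, 254, 254, 254, 254, 254, 254, 254, 254, 254, 252, 249, 243, 237, 237, 237, 240, 242, 242, 242, 242, 242, 242, 242, 242, 241, 241, 240, 239, 235]
[158, 158, 157, 157, 157, 157, 158, 158, 158, 158, 158, 158, 158, 158, 158, 158, 158, 160, 164, 178, 193, 218, 237, 246, 252, 253, 254, 254, 254, 254] [254, 254, 254, 254, 254, 254, 254, 254, 254, 254, 254, 253, 252, 250, 246, 243, 239, 237, 237, 238, 238, 238, 238, 238, 238, 237, 237, 237, 237, 236, 235, 233]
```

```bash
python3 -c "
from cell import ticket
print(ticket.job_done())"
```

```text
the job is handed in; nothing more can be done
None
```

I slid the work carrier through the infeed, bend and catch until it touched the stop screw (last reading about 5 N), released it and handed the job in at about 23 s. The hand-in returned no verdict, and I viewed 11 pictures, one over the limit of 10.

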